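# Charge a mill jar with grinding balls and close it

## Robot

A 7-joint arm with a two-finger parallel gripper is mounted at the origin on a cart in front of the work surface, level with it; the furniture and walls round the work are solid. World frame = base frame: x ahead of the robot, y to its left, z up, the work surface at z = 0. Lengths are in mm, angles in rad, forces in N, time in s.
With the tool pointing down it reaches from about 425 to 925 mm from the base axis. Payload 6.8 kg.
Tool frame: the origin (TCP) lies at the very end of the fingers, on their centre line; the grasp point (between the pads) lies 19 mm behind it; y points along the fingers, z is the direction in which the jaws open and shut, and the axes are right-handed (so a half turn about y gives the same grasp; the last joint's range is limited). The gripper opens to 85 mm and grips with 20 to 120 N. Pads are 22 mm wide; open, the fingers measure 114 mm over their backs; the gripper's body (76 mm by 85 mm) begins 54 mm behind the grasp point. The pads swing forward as they close: fully open they stand 13 mm farther back than shut.
Start: joints at [-1.295, 0.477, 0.022, 1.555, -0.011, 1.109, -0.083], TCP at [252.749, 625.911, 231.308] pointing down, gripper open.
Joint ranges: [-2.96, 2.96], [-0.34, 2.1], [-1.41, 1.46], [0.24, 2.44], [-1.37, 4.51], [0.17, 1.92], [-2.96, 2.96]. Speed limits (rad/s): [2.39, 2.39, 3.14, 3.14, 3.14, 3.14, 3.14].

## Interface

Orientations are given as a 3x3 rotation matrix whose columns are the frame's x, y, z axes.
In Python, from cell import ctrl, imaging gives the robot as it stands.
- The arm moves only by the shell command python3 -m handwheel 'ROWS' [FORCE]. ROWS is JSON, a list of rows, each a list of 3 entries, a list of its own where there are three numbers: the opening, from 0 (shut) to 1 (fully open), then the shift along the tool's x, y, z in m, then the turn, a rotation vector about the tool's x, y, z in degrees. In form: [[claw, [x, y, z], [ax, ay, az]], ...]. A call has 1 to 10 rows; each row is the pose to reach, as a shift and turn from the pose commanded when the call began, along the tool's axes at that moment; what a row does not reach only later rows make up. A row lasts 1/8 s, in which the tool goes at most 62.5 mm and 10.7 degrees, less where a joint would pass 70% of its speed; a pose out of reach is approached as far as the arm can. A call with a gripper value outside its range is refused whole. The fingers move at their own pace and stop on an object; FORCE is the grip in N (left out, the last holds). Time passes only in rows, so rows that repeat a pose let the fingers close. It gives the time, the measured TCP pose, the force and the opening at its end, in the units of the state.
- ctrl.sense(): the state, without advancing time (a new reading comes with each control period).
- imaging.snapshot(name): name is "side" or "top"; returns (picture, depth): 420x560x3 uint8, red, green, blue; 420x560 float32, mm along the optical axis (not along the pixel's ray), 0 where there is no reading.
- imaging.calibration(name): a dict with "mtx" (3x3 intrinsics, pixels), "pose" (4x4, takes a point from camera to world coordinates). Camera axes: x right, y down, z forward; pixel columns grow to the right and rows downward; lengths in mm; the calibration is good to about 2 mm. A picture is of the moment at which its call begins. calibration takes no time and is no camera call.
- ctrl.finish_job(): hands the job in, once; it reports no verdict.
Trained networks look in the newest picture that a camera, given by its name, has taken for a name from the list of things; names that differ only in an ending like _2 or _b are one class to them, and where a whole thing is asked for, a point or a joint stands for the part that bears it (a point fixed in the world has none). Each returns a list of dicts, best first, with "p" (0 to 1); they miss things now and then, are a little off and sometimes report something else, mostly with a low value. They report only what shows in the picture. A call takes as long as a camera call.
- imaging.spot_in(camera, query): "position" ([row, column] in pixels, amid what is visible of it).
- imaging.silhouettes(camera, query): "region" (420x560 bool, what is visible of it) and "position" ([row, column] in pixels, amid what is visible of it).
The state is a dict: "time": time; "joints": joint angles; "dq": joint speeds; "joint_torque": joint torques, N m; "tcp_pos": TCP position; "ee_rot": TCP orientation; "force": force on the tool from outside, world axes, zero at the start; "moment": the same for the moment, N m; "width": finger opening in mm.
Only numpy, scipy, OpenCV 4.12 (cv2) and the standard library are available. Lean on these libraries where they do the work, as an engineer would, in place of code of your own. Each camera call takes 0.05 s, during which the arm holds its last target. There are 200 camera calls.

## Task

Charge the mill jar: with the scoop that lies in the blue tray, scoop up the white grinding balls and tip them into the open steel jar, without touching the balls with the fingers; at least five of the six must go in, and one left over may only stay in the tray. Then put the scoop down flat, in the tray or on the worktop clear of the jar, and close the jar with its steel lid, seated fully in the mouth. Leave the jar standing and the other things where they are.

Things in the scene. Friction and masses are not known exactly. Their poses are not given: they have to be found in the camera images.
- tray: open blue plastic tray, fixed, outside 158 (x) x 92 mm (y); inside 150 x 84 mm, floor 3 mm thick, walls 4 mm; walls 16 mm high at the +x end, the side walls rising straight to 42 mm at x = -45 mm, the -x end wall 42 mm high. Origin: centre of its underside; +x points away from the robot, to the end where the scoop lies; the balls lie at the -x end
- scoop: steel scoop, 0.16 kg, lying flat in the tray. Origin: centre of the flat underside of its pan; the mouth looks to its -x (to the tray's -x end). Pan 72 (x) x 75 mm (y, 4.5 mm clear of each tray wall), bottom 3 mm thick, 1.5 mm at the straight front edge (x = -36 mm); side walls 2 mm thick, rising from 8 mm near the mouth to 40 mm at the back wall (x = 36 mm)
- scoop_grip (a point): point to grip in the scoop's black handle: x = 85, y = 0, z = 52 mm in the scoop's frame, same axes. The handle is a straight bar along x, x from 36 to 136 mm, 18 mm wide (y), z from 38 to 58 mm; it passes above the tray's wall
- scoop_nose (a point): middle of the scoop's front edge, at the underside: x = -36, y = 0, z = 0 mm in the scoop's frame
- ball1: white ceramic grinding ball, 20 mm in diameter, 25 g, one of six alike in the tray; origin: its centre
- ball2: white ceramic grinding ball, 20 mm in diameter, 25 g, one of six alike in the tray; origin: its centre
- ball3: white ceramic grinding ball, 20 mm in diameter, 25 g, one of six alike in the tray; origin: its centre
- ball4: white ceramic grinding ball, 20 mm in diameter, 25 g, one of six alike in the tray; origin: its centre
- ball5: white ceramic grinding ball, 20 mm in diameter, 25 g, one of six alike in the tray; origin: its centre
- ball6: white ceramic grinding ball, 20 mm in diameter, 25 g, one of six alike in the tray; origin: its centre
- mill_jar: open steel mill jar with a green ring, 1.4 kg, loose, 116 mm outside diameter, 66 mm high; mouth 100 mm in diameter, inner floor 10 mm above the underside. Origin: centre of its underside, z up
- jar_mouth (a point): centre of the jar's mouth, level with the rim, 66 mm above the jar's underside
- jar_lid: round steel lid, 0.3 kg, lying knob up on the worktop. Origin: centre of the underside of its spigot, z up. Spigot 92 mm in diameter, 7 mm deep, goes into the jar's mouth; plate 116 mm in diameter, z 7 to 16 mm, rests on the rim (lid origin then 59 mm above the jar's); black round knob 26 mm in diameter, z 16 to 46 mm
- lid_knob (a point): point on the axis of the lid's knob to grip at from above, 37 mm above the lid's origin
- jar_blue: white screw-top jar with a blue cap, 52 mm wide, 70 mm high; a bystander; origin: centre of its underside
- bottle_red: white plastic bottle with a red cap, 72 mm wide, 155 mm high; a bystander; origin: centre of its underside
- slide_box: flat dark blue lidded box, 79 x 110 x 34 mm; a bystander; origin: centre of its underside

How it is judged (in metres and radians):
On the way, in this order (a step that is already met when the one before it is completed fails the run):
1. a grinding ball rides in the scoop, lifted clear above the tray (height (world z) of scoop above 0.045 m and ((x of ball1 in the frame of scoop between -0.036 and 0.036 m and y of ball1 in the frame of scoop between -0.036 and 0.036 m and z of ball1 in the frame of scoop between 0 and 0.045 m) or (x of ball2 in the frame of scoop between -0.036 and 0.036 m and y of ball2 in the frame of scoop between -0.036 and 0.036 m and z of ball2 in the frame of scoop between 0 and 0.045 m) or (x of ball3 in the frame of scoop between -0.036 and 0.036 m and y of ball3 in the frame of scoop between -0.036 and 0.036 m and z of ball3 in the frame of scoop between 0 and 0.045 m) or (x of ball4 in the frame of scoop between -0.036 and 0.036 m and y of ball4 in the frame of scoop between -0.036 and 0.036 m and z of ball4 in the frame of scoop between 0 and 0.045 m) or (x of ball5 in the frame of scoop between -0.036 and 0.036 m and y of ball5 in the frame of scoop between -0.036 and 0.036 m and z of ball5 in the frame of scoop between 0 and 0.045 m) or (x of ball6 in the frame of scoop between -0.036 and 0.036 m and y of ball6 in the frame of scoop between -0.036 and 0.036 m and z of ball6 in the frame of scoop between 0 and 0.045 m))), for 0.1 s.
2. at least five of the six balls lie in the jar ((((horizontal distance between ball2 and mill_jar below 0.05 m and z of ball2 in the frame of mill_jar between 0 and 0.06 m) and (horizontal distance between ball3 and mill_jar below 0.05 m and z of ball3 in the frame of mill_jar between 0 and 0.06 m) and (horizontal distance between ball4 and mill_jar below 0.05 m and z of ball4 in the frame of mill_jar between 0 and 0.06 m) and (horizontal distance between ball5 and mill_jar below 0.05 m and z of ball5 in the frame of mill_jar between 0 and 0.06 m) and (horizontal distance between ball6 and mill_jar below 0.05 m and z of ball6 in the frame of mill_jar between 0 and 0.06 m)) or ((horizontal distance between ball1 and mill_jar below 0.05 m and z of ball1 in the frame of mill_jar between 0 and 0.06 m) and (horizontal distance between ball3 and mill_jar below 0.05 m and z of ball3 in the frame of mill_jar between 0 and 0.06 m) and (horizontal distance between ball4 and mill_jar below 0.05 m and z of ball4 in the frame of mill_jar between 0 and 0.06 m) and (horizontal distance between ball5 and mill_jar below 0.05 m and z of ball5 in the frame of mill_jar between 0 and 0.06 m) and (horizontal distance between ball6 and mill_jar below 0.05 m and z of ball6 in the frame of mill_jar between 0 and 0.06 m)) or ((horizontal distance between ball1 and mill_jar below 0.05 m and z of ball1 in the frame of mill_jar between 0 and 0.06 m) and (horizontal distance between ball2 and mill_jar below 0.05 m and z of ball2 in the frame of mill_jar between 0 and 0.06 m) and (horizontal distance between ball4 and mill_jar below 0.05 m and z of ball4 in the frame of mill_jar between 0 and 0.06 m) and (horizontal distance between ball5 and mill_jar below 0.05 m and z of ball5 in the frame of mill_jar between 0 and 0.06 m) and (horizontal distance between ball6 and mill_jar below 0.05 m and z of ball6 in the frame of mill_jar between 0 and 0.06 m)) or ((horizontal distance between ball1 and mill_jar below 0.05 m and z of ball1 in the frame of mill_jar between 0 and 0.06 m) and (horizontal distance between ball2 and mill_jar below 0.05 m and z of ball2 in the frame of mill_jar between 0 and 0.06 m) and (horizontal distance between ball3 and mill_jar below 0.05 m and z of ball3 in the frame of mill_jar between 0 and 0.06 m) and (horizontal distance between ball5 and mill_jar below 0.05 m and z of ball5 in the frame of mill_jar between 0 and 0.06 m) and (horizontal distance between ball6 and mill_jar below 0.05 m and z of ball6 in the frame of mill_jar between 0 and 0.06 m)) or ((horizontal distance between ball1 and mill_jar below 0.05 m and z of ball1 in the frame of mill_jar between 0 and 0.06 m) and (horizontal distance between ball2 and mill_jar below 0.05 m and z of ball2 in the frame of mill_jar between 0 and 0.06 m) and (horizontal distance between ball3 and mill_jar below 0.05 m and z of ball3 in the frame of mill_jar between 0 and 0.06 m) and (horizontal distance between ball4 and mill_jar below 0.05 m and z of ball4 in the frame of mill_jar between 0 and 0.06 m) and (horizontal distance between ball6 and mill_jar below 0.05 m and z of ball6 in the frame of mill_jar between 0 and 0.06 m)) or ((horizontal distance between ball1 and mill_jar below 0.05 m and z of ball1 in the frame of mill_jar between 0 and 0.06 m) and (horizontal distance between ball2 and mill_jar below 0.05 m and z of ball2 in the frame of mill_jar between 0 and 0.06 m) and (horizontal distance between ball3 and mill_jar below 0.05 m and z of ball3 in the frame of mill_jar between 0 and 0.06 m) and (horizontal distance between ball4 and mill_jar below 0.05 m and z of ball4 in the frame of mill_jar between 0 and 0.06 m) and (horizontal distance between ball5 and mill_jar below 0.05 m and z of ball5 in the frame of mill_jar between 0 and 0.06 m)))), for 0.3 s.
At the end, for the whole second after the job is handed in: Five or six balls in the jar, any other in the tray; lid in the mouth within 5 mm of the axis, level within 0.05 rad, plate on the rim within 2 mm; jar upright; scoop flat (0.35 rad) in tray or on worktop, under 30 mm up, touching neither jar nor lid; scoop, lid, jar at rest ((((horizontal distance between ball2 and mill_jar below 0.05 m and z of ball2 in the frame of mill_jar between 0 and 0.06 m) and (horizontal distance between ball3 and mill_jar below 0.05 m and z of ball3 in the frame of mill_jar between 0 and 0.06 m) and (horizontal distance between ball4 and mill_jar below 0.05 m and z of ball4 in the frame of mill_jar between 0 and 0.06 m) and (horizontal distance between ball5 and mill_jar below 0.05 m and z of ball5 in the frame of mill_jar between 0 and 0.06 m) and (horizontal distance between ball6 and mill_jar below 0.05 m and z of ball6 in the frame of mill_jar between 0 and 0.06 m)) or ((horizontal distance between ball1 and mill_jar below 0.05 m and z of ball1 in the frame of mill_jar between 0 and 0.06 m) and (horizontal distance between ball3 and mill_jar below 0.05 m and z of ball3 in the frame of mill_jar between 0 and 0.06 m) and (horizontal distance between ball4 and mill_jar below 0.05 m and z of ball4 in the frame of mill_jar between 0 and 0.06 m) and (horizontal distance between ball5 and mill_jar below 0.05 m and z of ball5 in the frame of mill_jar between 0 and 0.06 m) and (horizontal distance between ball6 and mill_jar below 0.05 m and z of ball6 in the frame of mill_jar between 0 and 0.06 m)) or ((horizontal distance between ball1 and mill_jar below 0.05 m and z of ball1 in the frame of mill_jar between 0 and 0.06 m) and (horizontal distance between ball2 and mill_jar below 0.05 m and z of ball2 in the frame of mill_jar between 0 and 0.06 m) and (horizontal distance between ball4 and mill_jar below 0.05 m and z of ball4 in the frame of mill_jar between 0 and 0.06 m) and (horizontal distance between ball5 and mill_jar below 0.05 m and z of ball5 in the frame of mill_jar between 0 and 0.06 m) and (horizontal distance between ball6 and mill_jar below 0.05 m and z of ball6 in the frame of mill_jar between 0 and 0.06 m)) or ((horizontal distance between ball1 and mill_jar below 0.05 m and z of ball1 in the frame of mill_jar between 0 and 0.06 m) and (horizontal distance between ball2 and mill_jar below 0.05 m and z of ball2 in the frame of mill_jar between 0 and 0.06 m) and (horizontal distance between ball3 and mill_jar below 0.05 m and z of ball3 in the frame of mill_jar between 0 and 0.06 m) and (horizontal distance between ball5 and mill_jar below 0.05 m and z of ball5 in the frame of mill_jar between 0 and 0.06 m) and (horizontal distance between ball6 and mill_jar below 0.05 m and z of ball6 in the frame of mill_jar between 0 and 0.06 m)) or ((horizontal distance between ball1 and mill_jar below 0.05 m and z of ball1 in the frame of mill_jar between 0 and 0.06 m) and (horizontal distance between ball2 and mill_jar below 0.05 m and z of ball2 in the frame of mill_jar between 0 and 0.06 m) and (horizontal distance between ball3 and mill_jar below 0.05 m and z of ball3 in the frame of mill_jar between 0 and 0.06 m) and (horizontal distance between ball4 and mill_jar below 0.05 m and z of ball4 in the frame of mill_jar between 0 and 0.06 m) and (horizontal distance between ball6 and mill_jar below 0.05 m and z of ball6 in the frame of mill_jar between 0 and 0.06 m)) or ((horizontal distance between ball1 and mill_jar below 0.05 m and z of ball1 in the frame of mill_jar between 0 and 0.06 m) and (horizontal distance between ball2 and mill_jar below 0.05 m and z of ball2 in the frame of mill_jar between 0 and 0.06 m) and (horizontal distance between ball3 and mill_jar below 0.05 m and z of ball3 in the frame of mill_jar between 0 and 0.06 m) and (horizontal distance between ball4 and mill_jar below 0.05 m and z of ball4 in the frame of mill_jar between 0 and 0.06 m) and (horizontal distance between ball5 and mill_jar below 0.05 m and z of ball5 in the frame of mill_jar between 0 and 0.06 m))) and ((horizontal distance between ball1 and mill_jar below 0.05 m and z of ball1 in the frame of mill_jar between 0 and 0.06 m) or (x of ball1 in the frame of tray between -0.078 and 0.078 m and y of ball1 in the frame of tray between -0.045 and 0.045 m and z of ball1 in the frame of tray between 0 and 0.06 m)) and ((horizontal distance between ball2 and mill_jar below 0.05 m and z of ball2 in the frame of mill_jar between 0 and 0.06 m) or (x of ball2 in the frame of tray between -0.078 and 0.078 m and y of ball2 in the frame of tray between -0.045 and 0.045 m and z of ball2 in the frame of tray between 0 and 0.06 m)) and ((horizontal distance between ball3 and mill_jar below 0.05 m and z of ball3 in the frame of mill_jar between 0 and 0.06 m) or (x of ball3 in the frame of tray between -0.078 and 0.078 m and y of ball3 in the frame of tray between -0.045 and 0.045 m and z of ball3 in the frame of tray between 0 and 0.06 m)) and ((horizontal distance between ball4 and mill_jar below 0.05 m and z of ball4 in the frame of mill_jar between 0 and 0.06 m) or (x of ball4 in the frame of tray between -0.078 and 0.078 m and y of ball4 in the frame of tray between -0.045 and 0.045 m and z of ball4 in the frame of tray between 0 and 0.06 m)) and ((horizontal distance between ball5 and mill_jar below 0.05 m and z of ball5 in the frame of mill_jar between 0 and 0.06 m) or (x of ball5 in the frame of tray between -0.078 and 0.078 m and y of ball5 in the frame of tray between -0.045 and 0.045 m and z of ball5 in the frame of tray between 0 and 0.06 m)) and ((horizontal distance between ball6 and mill_jar below 0.05 m and z of ball6 in the frame of mill_jar between 0 and 0.06 m) or (x of ball6 in the frame of tray between -0.078 and 0.078 m and y of ball6 in the frame of tray between -0.045 and 0.045 m and z of ball6 in the frame of tray between 0 and 0.06 m)) and horizontal distance between jar_lid and mill_jar below 0.005 m and z of jar_lid in the frame of mill_jar between 0.057 and 0.061 m and angle between the z axis of jar_lid and the z axis of mill_jar, either way round below 0.05 rad and angle between jar_lid's own z axis and vertical below 0.08 rad and angle between mill_jar's own z axis and vertical below 0.05 rad and height (world z) of mill_jar below 0.005 m and angle between scoop's own z axis and vertical below 0.35 rad and height (world z) of scoop below 0.03 m and contact force between scoop and mill_jar below 0.1 N and contact force between scoop and jar_lid below 0.1 N and linear speed of each of scoop, jar_lid, mill_jar below 0.02 m/s).
It fails at once if the fingers touch a grinding ball (more than 0.5 N) (contact force between the fingers and ball1 above 0.5 N or contact force between the fingers and ball2 above 0.5 N or contact force between the fingers and ball3 above 0.5 N or contact force between the fingers and ball4 above 0.5 N or contact force between the fingers and ball5 above 0.5 N or contact force between the fingers and ball6 above 0.5 N).
It fails at once if the jar is tipped by more than 0.35 rad (angle between mill_jar's own z axis and vertical above 0.35 rad).
It fails at once if a bystander (blue-capped jar, red-capped bottle, blue box) is shifted by more than 40 mm (distance of any of jar_blue, bottle_red, slide_box from where it was at the start of the episode above 0.04 m).
It also fails if it takes over 72 s, if anything falls off the work surface, if the arm or the gripper's body presses on something with over 40 N, if the wrist force passes 120 N, or if a joint passes its speed limit or range.

## Working session

There is one attempt and no reset: what is moved stays moved. The work goes in short steps, Python scripts to look and compute and a shell command to move; the robot and the scene stay as the last step left them, time stands still between calls to the robot, and variables do not carry over. Pictures are saved under pics/ and viewed, about 8 in all and at most 12, crops included, and the job is handed in when it is done.

```bash
mkdir -p pics; ls; cat > h.py <<'E'
import numpy as np,cv2
from cell import ctrl,imaging
def snap(c,name=None):
    p,d=imaging.snapshot(c)
    if name: cv2.imwrite(f'pics/{name}.png',p[:,:,::-1])
    return p,d
def pts(c,d,mask):
    k=imaging.calibration(c);K=np.array(k['mtx']);T=np.array(k['pose'])
    r,q=np.nonzero(mask&(d>0));z=d[r,q]
    P=np.c_[(q-K[0,2])/K[0,0]*z,(r-K[1,2])/K[1,1]*z,z]
    return P@T[:3,:3].T+T[:3,3]
E
python3 - <<'E'
from h import *
s=ctrl.sense();print({k:np.round(v,3).tolist() for k,v in s.items()})
for c in('top','side'):
    p,d=snap(c,c+'0');print(c,np.round(imaging.calibration(c)['pose'],2).tolist())
    for n in['tray','scoop','scoop_grip','ball1','mill_jar','jar_lid','lid_knob','jar_blue','bottle_red','slide_box']:
        for o in imaging.silhouettes(c,n)[:(7 if n=='ball1' else 1)]:
            P=pts(c,d,o['region'])
            if len(P): print(c,n,round(o['p'],2),np.round(o['position']),'med',np.median(P,0).round(),'lo',np.percentile(P,2,0).round(),'hi',np.percentile(P,98,0).round())
E
```

```text
pics
{'time': 0.0, 'joints': [-1.295, 0.478, 0.022, 1.556, -0.012, 1.109, -0.083], 'dq': [-0.0, 0.0, -0.001, -0.0, -0.002, 0.0, -0.0], 'joint_torque': [0.0, -59.644, 1.609, -28.12, 0.013, 0.009, -0.0], 'tcp_pos': [252.537, 625.365, 230.343], 'ee_rot': [[0.927, -0.001, 0.374], [-0.374, -0.002, 0.927], [0.0, -1.0, -0.002]], 'force': [-0.53, 1.151, -0.559], 'moment': [0.013, -0.018, -0.007], 'width': 85.419}
top [[0.01, -0.99, 0.16, 422.2], [-1.0, -0.02, -0.03, 28.88], [0.03, -0.16, -0.99, 981.28], [0.0, 0.0, 0.0, 1.0]]
top tray 0.93 [247. 273.] med [492.  14.   5.] lo [440. -42.   0.] hi [596.  56.  45.]
top scoop 0.84 [218. 280.] med [557.   0.   8.] lo [507. -33.   3.] hi [665.  38.  63.]
top scoop_grip 0.75 [216. 280.] med [557.   0.   8.] lo [507. -33.   3.] hi [662.  39.  63.]
top ball1 0.63 [250. 276.] med [480.   9.  21.] lo [473.   2.  12.] hi [488.  18.  24.]
top ball1 0.51 [263. 273.] med [456.  13.  20.] lo [449.   4.  15.] hi [464.  20.  24.]
top ball1 0.51 [262. 262.] med [457.  35.  21.] lo [448.  26.   6.] hi [466.  44.  25.]
top ball1 0.47 [260. 282.] med [455.  -9.  20
[... 1314 characters left out ...]
lo [470. -21.   2.] hi [487.  -7.  24.]
side ball1 0.45 [226. 325.] med [480.  15.  18.] lo [473.   9.  11.] hi [488.  20.  23.]
side mill_jar 0.73 [268. 325.] med [488. 145.  39.] lo [436. 132.   7.] hi [544. 200.  67.]
side jar_lid 0.87 [177. 311.] med [ 518. -148.   15.] lo [ 466. -209.    7.] hi [ 570. -104.   45.]
side lid_knob 0.58 [178. 307.] med [ 520. -148.   16.] lo [ 468. -209.    8.] hi [ 570. -104.   45.]
side jar_blue 0.71 [191. 208.] med [748. -62.  48.] lo [727. -94.   2.] hi [773. -53.  71.]
side bottle_red 0.62 [236. 192.] med [746. 121.  87.] lo [717.  78.   5.] hi [784. 134. 151.]
side slide_box 0.71 [280. 185.] med [751. 176.  33.] lo [724. 168.  25.] hi [794. 185.  36.]
```

```bash
python3 - <<'E'
from h import *
a=cv2.imread('pics/top0.png')[90:310,140:420]
cv2.imwrite('pics/top0c.png',cv2.resize(a,None,fx=2.7,fy=2.7,interpolation=cv2.INTER_CUBIC))
for c in('top','side'):
    p,d=snap(c)
    r,q=np.indices(d.shape)
    P=pts(c,d,np.ones_like(d,bool))
    def box(x0,x1,y0,y1,z0,z1): 
        m=(P[:,0]>x0)&(P[:,0]<x1)&(P[:,1]>y0)&(P[:,1]<y1)&(P[:,2]>z0)&(P[:,2]<z1);return P[m]
    B=box(580,690,-40,40,52,75)
    (cx,cy),wh,an=cv2.minAreaRect(B[:,:2].astype(np.float32));print(c,'handle',B.mean(0).round(1),cx,cy,wh,an,np.polyfit(B[:,0],B[:,1],1))
    J=box(420,570,110,260,60,75);print('jar rim',cv2.minEnclosingCircle(J[:,:2].astype(np.float32)),np.median(J[:,2]))
    L=box(440,600,-230,-80,8,25);print('lid',cv2.minEnclosingCircle(L[:,:2].astype(np.float32)),np.median(L[:,2]))
    L=box(440,600,-230,-80,36,60);print('knob',cv2.minEnclosingCircle(L[:,:2].astype(np.float32)),np.median(L[:,2]))
    W=box(425,445,-60,70,36,50);print('endwall',W.mean(0) if len(W) else 0, np.polyfit(W[:,1],W[:,0],1) if len(W)>5 else 0, W[:,1].min(),W[:,1].max())
    W=box(585,610,-60,70,10,22);print('front wall',W.mean(0), W[:,1].min(),W[:,1].max())
    print('table z',np.median(box(600,700,-250,-100,-10,10)[:,2]))
E
```

```text
top handle [625.1  -2.6  60.2] 626.8881225585938 -1.809432029724121 (21.88587188720703, 94.62366485595703) 87.50200653076172 [-0.06511411 38.14512855]
jar rim ((491.986572265625, 184.0772705078125), 59.37517547607422) 66.00880210613343
lid ((520.8601684570312, -159.6825714111328), 58.33297348022461) 16.29338216311146
knob ((521.0335083007812, -159.35345458984375), 12.879345893859863) 45.81417468437792
endwall [440.12273014   5.81644804  42.91229987] [6.63868887e-02 4.39736594e+02] -31.936005592780628 60.1247446848909
front wall [593.68251043   2.74411893  16.69862354] -46.47165700565198 46.146362865152625
table z 0.5117736047091626
side handle [625.5   1.2  58.2] 626.7112426757812 0.2227306365966797 (27.372196197509766, 92.83036804199219) 88.87635040283203 [-0.06586203 42.36273556]
jar rim ((489.6475830078125, 182.76348876953125), 59.5230598449707) 64.75109526870392
lid ((521.4107055664062, -158.2803497314453), 60.750972747802734) 15.193877553238394
knob ((517.931884765625, -156.6080322265625), 14.10663890838623) 43.83775398487535
endwall [439.12919271   8.66337422  41.13261675] [4.88332471e-02 4.38706132e+02] -34.88521146853088 60.99485897419402
front wall [592.85560668  20.7535279   15.4165247 ] -22.82231835360642 47.6802342757037
table z -0.6803662057040469
```

View pics/top0c.png

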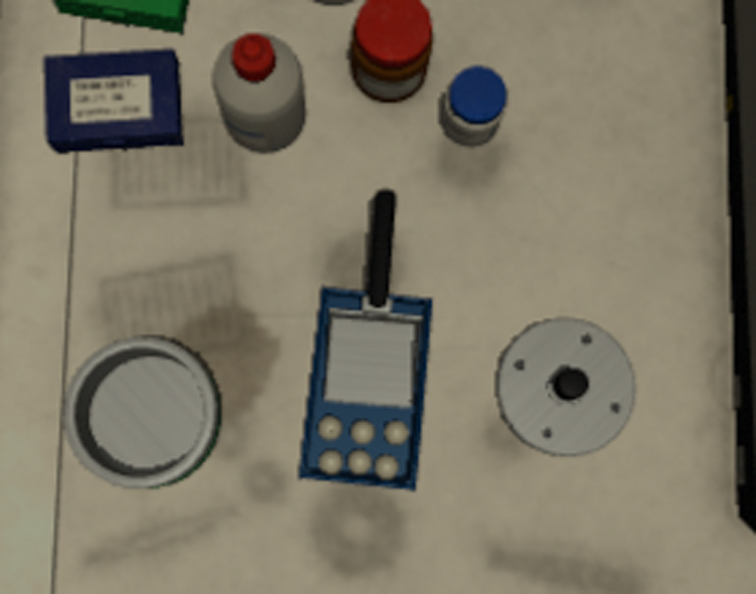

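View pics/side0.png

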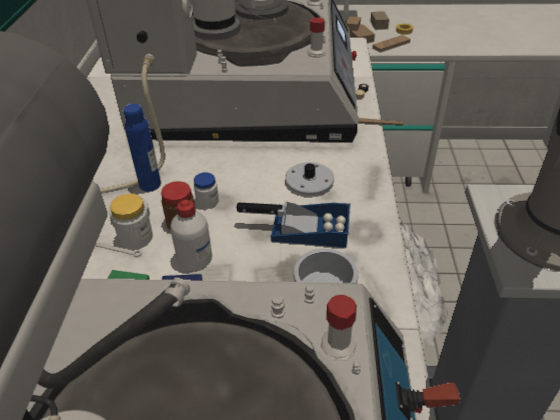

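The top view shows two rows of three balls at the near end of the tray. The scoop lies behind them with its handle pointing away, at a yaw of about -3.75°. The jar is on the left and the lid on the right, and the side view agrees. I'll write a helper that turns a target pose into rows.

```bash
cat >> h.py <<'E'
from scipy.spatial.transform import Rotation as Ro
YAW=-3.75
def Rt(pitch=0,yaw=YAW):
    "tool down, jaws along scoop y; pitch>0 = scoop nose up (deg)"
    R0=np.array([[1,0,0],[0,0,1],[0,-1,0.]])
    return Ro.from_euler('ZY',[yaw,pitch],degrees=True).as_matrix()@R0
def delta(p,R):
    s=ctrl.sense();A=np.array(s['ee_rot']);d=A.T@(np.array(p)-s['tcp_pos'])/1000
    r=np.degrees(Ro.from_matrix(A.T@R).as_rotvec());return d.round(4).tolist(),r.round(2).tolist()
def st():
    s=ctrl.sense();A=np.array(s['ee_rot'])
    e=Ro.from_matrix(A@Rt(0,0).T).as_euler('ZYX',degrees=True)
    print('t',round(s['time'],2),'tcp',np.round(s['tcp_pos'],1),'yaw,pitch,roll',e.round(2),'F',np.round(s['force'],1),'w',round(s['width'],1),'q',np.round(s['joints'],2))
E
python3 -c "
from h import *
st();print(delta((626,-.8,170),Rt()))"
```

```text
t 1.2 tcp [252.7 625.9 231.3] yaw,pitch,roll [-21.99   0.    -0.  ] F [-0.2 -0.4  0.2] w 85.3 q [-1.3   0.48  0.02  1.56 -0.01  1.11 -0.08]
([0.5808, 0.0613, -0.4414], [0.0, -18.24, -0.0])
```

```bash
python3 -m handwheel '[[1,[0.145,0,-0.11],[0,-5,0]],[1,[0.29,0.01,-0.22],[0,-9,0]],[1,[0.44,0.03,-0.33],[0,-14,0]],[1,[0.581,0.061,-0.441],[0,-18.24,0]],[1,[0.581,0.061,-0.441],[0,-18.24,0]],[1,[0.581,0.061,-0.441],[0,-18.24,0]],[1,[0.581,0.061,-0.441],[0,-18.24,0]],[1,[0.581,0.061,-0.441],[0,-18.24,0]],[1,[0.581,0.061,-0.441],[0,-18.24,0]],[1,[0.581,0.061,-0.441],[0,-18.24,0]]]'
python3 -m handwheel '[[1,[0,0,0],[0,0,0]],[1,[0,0,0],[0,0,0]],[1,[0,0,0],[0,0,0]]]'
python3 -c "
from h import *
st();print(delta((626,-.8,36),Rt()))"
```

```text
time: 2.45
tcp_pos: [572.7, 89.6, 181.3]
ee_rot: [[0.998, 0.001, 0.065], [-0.065, 0.0, 0.998], [0.001, -1.0, 0.0]]
force: [0.7, 0.9, 0.2]
width: 85.4
time: 2.82
tcp_pos: [571.2, 93.1, 181.2]
ee_rot: [[0.998, -0.0, 0.063], [-0.063, 0.001, 0.998], [-0.0, -1.0, 0.001]]
force: [0.3, 0.4, 0.2]
width: 85.4
t 2.83 tcp [571.2  93.1 181.2] yaw,pitch,roll [-3.59  0.01  0.04] F [0.3 0.4 0.2] w 85.4 q [-0.41  0.37  0.17  1.85 -0.08  0.92  1.31]
([0.0606, 0.1451, -0.0904], [-0.04, 0.16, -0.01])
```

```bash
python3 -m handwheel '[[1,[0.061,0.05,-0.09],[0,0,0]],[1,[0.061,0.05,-0.09],[0,0,0]],[1,[0.061,0.05,-0.09],[0,0,0]],[1,[0.061,0.05,-0.09],[0,0,0]],[1,[0.061,0.05,-0.09],[0,0,0]]]'
python3 - <<'E'
from h import *
st();print(delta((626,-.8,36),Rt()))
p,d=snap('side')
for o in imaging.silhouettes('side','scoop_grip')[:1]:
    P=pts('side',d,o['region']);B=P[(P[:,2]>52)&(P[:,0]>580)];print(len(B),B.mean(0),np.percentile(B,[1,99],0))
E
```

```text
time: 3.45
tcp_pos: [626.6, -0.1, 131.7]
ee_rot: [[0.998, 0.001, 0.062], [-0.062, 0.001, 0.998], [0.001, -1.0, 0.001]]
force: [-0.3, -0.5, -0.2]
width: 85.6
t 3.45 tcp [ 6.266e+02 -1.000e-01  1.317e+02] yaw,pitch,roll [-3.57 -0.04  0.07] F [-0.3 -0.5 -0.2] w 85.6 q [-0.24  0.51  0.19  1.78 -0.12  0.87  1.51]
([-0.0007, 0.0957, -0.0009], [-0.07, 0.18, 0.04])
326 [624.99051627   1.08648541  58.08980518] [[580.81263291 -10.49416271  52.21247471]
 [671.95162381  11.68739287  62.83595122]]
```

```bash
python3 -m handwheel '[[1,[-0.001,0.055,-0.001],[0,0.2,0]],[1,[-0.001,0.08,-0.001],[0,0.2,0]],[1,[-0.001,0.095,-0.001],[0,0.2,0]],[1,[-0.001,0.095,-0.001],[0,0.2,0]],[0.4,[-0.001,0.095,-0.001],[0,0.2,0]],[0,[-0.001,0.095,-0.001],[0,0.2,0]],[0,[-0.001,0.095,-0.001],[0,0.2,0]],[0,[-0.001,0.095,-0.001],[0,0.2,0]],[0,[-0.001,0.095,-0.001],[0,0.2,0]]]' 100
python3 - <<'E'
from h import *
st();print(delta((626-61,-.8+4,36),Rt()))
p,d=snap('top','grip');p2,d=snap('side')
cv2.imwrite('pics/grip2.png',np.vstack([cv2.resize(q[a:a+110,b:b+200],None,fx=2.7,fy=2.7,interpolation=cv2.INTER_CUBIC) for q,a,b in((p,170,180),(p2,160,210))])[:,:,::-1])
E
```

```text
time: 4.68
tcp_pos: [626.0, -3.5, 36.6]
ee_rot: [[0.998, 0.001, 0.069], [-0.069, 0.0, 0.998], [0.001, -1.0, 0.0]]
force: [0.2, 1.0, 3.9]
width: 16.2
t 4.67 tcp [626.   -3.5  36.6] yaw,pitch,roll [-3.96 -0.05  0.01] F [0.2 1.  3.9] w 16.2 q [-0.21  0.63  0.16  1.82 -0.15  0.7   1.54]
([-0.0614, 0.0006, 0.0025], [-0.01, -0.21, 0.05])
```

View pics/grip2.png

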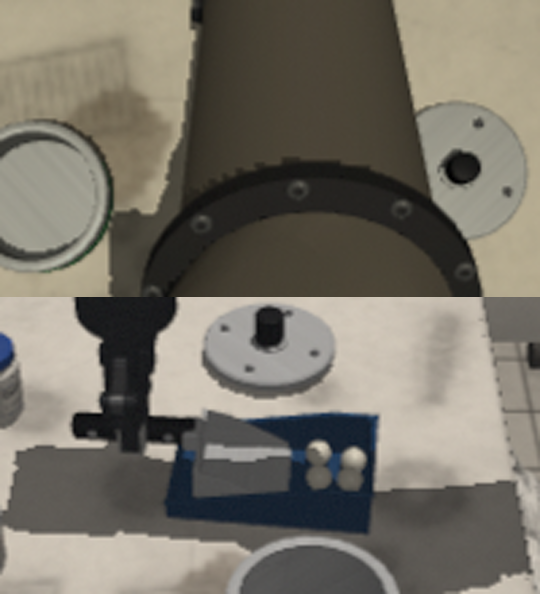

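Grip is good (16 mm on the handle). Next I slide the scoop towards the balls, watching the force.

```bash
python3 -m handwheel '[[0,[-0.005,0.001,0],[0,0,0]],[0,[-0.01,0.001,0],[0,0,0]],[0,[-0.015,0.001,0],[0,0,0]],[0,[-0.02,0.001,0],[0,0,0]],[0,[-0.024,0.001,0],[0,0,0]],[0,[-0.028,0.001,0],[0,0,0]],[0,[-0.032,0.001,0],[0,0,0]],[0,[-0.036,0.001,0],[0,0,0]],[0,[-0.04,0.001,0],[0,0,0]],[0,[-0.044,0.001,0],[0,0,0]]]'
python3 - <<'E'
from h import *
st()
p2,d=snap('side')
cv2.imwrite('pics/s3.png',cv2.resize(p2[180:260,260:380],None,fx=5,fy=5,interpolation=cv2.INTER_CUBIC)[:,:,::-1])
E
```

```text
time: 6.02
tcp_pos: [585.5, -0.6, 36.9]
ee_rot: [[0.998, 0.008, 0.069], [-0.069, 0.0, 0.998], [0.008, -1.0, 0.001]]
force: [5.7, -0.2, 6.9]
width: 16.0
t 6.03 tcp [585.5  -0.6  36.9] yaw,pitch,roll [-3.96 -0.44  0.03] F [ 5.7 -0.2  6.9] w 16.0 q [-0.23  0.58  0.16  1.93 -0.15  0.63  1.53]
```

View pics/s3.png

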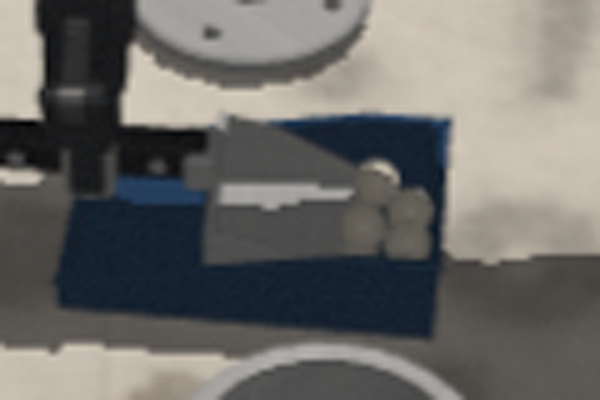

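The front balls are entering the mouth and the rear row is against the wall, so I keep pushing in short steps.

```bash
python3 -m handwheel '[[0,[-0.003,0,0],[0,0,0]],[0,[-0.006,0,0],[0,0,0]],[0,[-0.009,0,0],[0,0,0]],[0,[-0.012,0,0],[0,0,0]],[0,[-0.012,0,0],[0,0,0]]]' | grep -E 'tcp|force'
python3 -m handwheel '[[0,[-0.003,0,0],[0,0,0]],[0,[-0.006,0,0],[0,0,0]],[0,[-0.006,0,0],[0,0,0]]]'| grep -E 'tcp|force'
python3 - <<'E'
from h import *
st()
p2,d=snap('side')
cv2.imwrite('pics/s4.png',cv2.resize(p2[180:260,260:380],None,fx=5,fy=5,interpolation=cv2.INTER_CUBIC)[:,:,::-1])
E
```

```text
tcp_pos: [573.6, 0.3, 36.8]
force: [5.3, -0.5, 7.4]
tcp_pos: [567.5, 0.8, 36.8]
force: [4.8, -0.3, 7.1]
t 7.08 tcp [567.5   0.8  36.8] yaw,pitch,roll [-3.96 -0.43  0.04] F [ 4.8 -0.3  7.1] w 16.0 q [-0.23  0.56  0.16  1.97 -0.15  0.61  1.52]
```

View pics/s4.png

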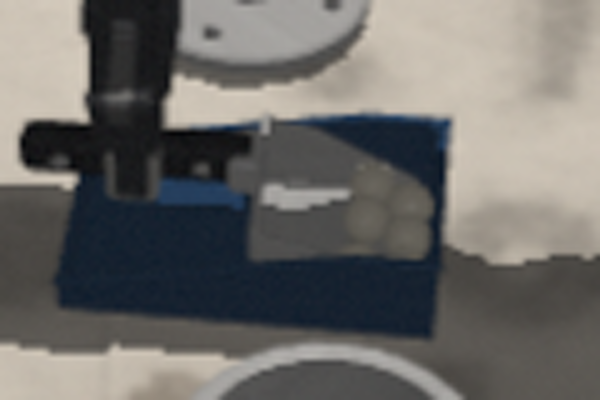

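```bash
for i in 1; do python3 -m handwheel '[[0,[-0.002,0,0],[0,0,0]],[0,[-0.003,0,0],[0,0,0]],[0,[-0.003,0,0],[0,0,0]]]' | grep -E 'tcp|force'
python3 -m handwheel '[[0,[-0.002,0,0],[0,0,0]],[0,[-0.002,0,0],[0,0,0]]]'| grep -E 'tcp|force'; done
python3 -c "
from h import *
st()"
```

```text
tcp_pos: [564.8, 0.9, 36.8]
force: [5.4, -0.3, 7.4]
tcp_pos: [564.4, 0.9, 37.3]
force: [9.1, -0.4, 5.1]
t 7.75 tcp [564.4   0.9  37.3] yaw,pitch,roll [-3.98 -0.64  0.05] F [ 9.1 -0.4  5.1] w 15.8 q [-0.24  0.56  0.16  1.98 -0.15  0.6   1.52]
```

The nose is against the end wall. Next I tilt it nose-up and lift.

```bash
python3 -m handwheel '[[0,[0.001,0,0],[0,0,1]],[0,[0.002,-0.001,0],[0,0,3]],[0,[0.003,-0.002,0],[0,0,5]],[0,[0.004,-0.003,0],[0,0,8]],[0,[0.005,-0.004,0],[0,0,11]],[0,[0.006,-0.005,0],[0,0,14]],[0,[0.007,-0.006,0],[0,0,16]],[0,[0.007,-0.009,0],[0,0,18]],[0,[0.007,-0.012,0],[0,0,18]],[0,[0.007,-0.015,0],[0,0,18]]]' 120
python3 - <<'E'
from h import *
st()
p,d=snap('top');p2,d=snap('side')
cv2.imwrite('pics/s5.png',cv2.resize(p2[170:250,260:380],None,fx=5,fy=5,interpolation=cv2.INTER_CUBIC)[:,:,::-1])
E
```

```text
time: 9.0
tcp_pos: [565.1, 0.6, 49.7]
ee_rot: [[0.949, -0.309, 0.069], [-0.066, 0.021, 0.998], [-0.31, -0.951, -0.0]]
force: [-0.7, -0.6, -3.3]
width: 15.7
t 9.0 tcp [565.1   0.6  49.7] yaw,pitch,roll [-3.950e+00  1.803e+01 -1.000e-02] F [-0.7 -0.6 -3.3] w 15.7 q [-0.19  0.69  0.16  1.72 -0.16  1.06  1.55]
```

View pics/s5.png

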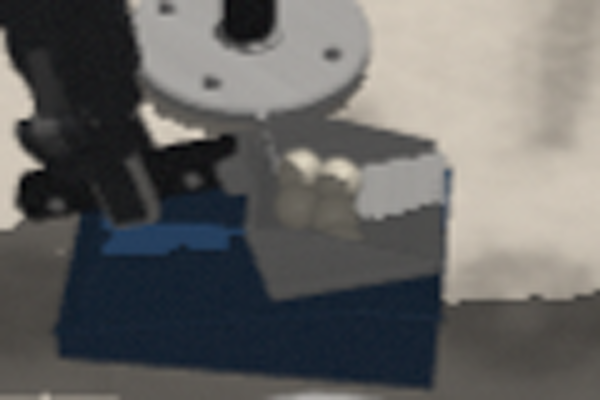

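The balls have rolled to the back of the pan. The 3.3 N on the wrist matches the scoop plus all six. Next I lift and carry.

```bash
cat >> h.py <<'E'
J=np.array([490.8,183.4])
def pour(pitch,off,z,yaw=-3.95):
    "TCP so the nose is off mm to the handle side of the jar axis at height z"
    R=Rt(pitch,yaw);S=Ro.from_euler('ZY',[yaw,pitch],degrees=True).as_matrix();u=Ro.from_euler('Z',yaw,degrees=True).apply([1,0,0])
    n=np.r_[J+off*u[:2],z];return n+S@[121,0,33],R
E
python3 -c "
from h import *
s=ctrl.sense()
print(delta(np.array(s['tcp_pos'])+[10,0,100],Rt(18,-3.95)))
for a in [(18,15,140),(0,15,110),(-40,15,72)]:
    p,R=pour(*a);print(p.round(1),delta(p,R))"
```

```text
([-0.0214, -0.0982, 0.0007], [-0.0, 0.0, 0.03])
[630.7 173.7 134. ] ([0.0247, -0.096, 0.1772], [-0.0, 0.0, 0.03])
[626.5 174.  143. ] ([0.0179, -0.1032, 0.1772], [-0.0, 0.0, -17.97])
[577.1 177.4 175.1] ([-0.0391, -0.1184, 0.1772], [-0.0, 0.0, -57.97])
```

```bash
python3 -m handwheel '[[0,[-0.001,-0.005,0],[0,0,0]],[0,[-0.003,-0.015,0],[0,0,0]],[0,[-0.006,-0.03,0],[0,0,0]],[0,[-0.009,-0.045,0],[0,0,0]],[0,[-0.012,-0.06,0],[0,0,0]],[0,[-0.015,-0.075,0],[0,0,0]],[0,[-0.018,-0.088,0],[0,0,0]],[0,[-0.021,-0.098,0],[0,0,0]],[0,[-0.021,-0.1,0],[0,0,0]],[0,[-0.021,-0.1,0],[0,0,0]]]'|grep -E 'tcp|force'
python3 -m handwheel '[[0,[0.001,0,0.005],[0,0,0]],[0,[0.005,0,0.02],[0,0,0]],[0,[0.01,0,0.04],[0,0,0]],[0,[0.015,0,0.06],[0,0,0]],[0,[0.02,0,0.08],[0,0,0]],[0,[0.026,0,0.1],[0,0,0]],[0,[0.033,0,0.125],[0,0,0]],[0,[0.039,0,0.15],[0,0,0]],[0,[0.044,0,0.17],[0,0,0]],[0,[0.046,0.002,0.177],[0,0,0]]]'|grep -E 'tcp|force'
python3 - <<'E'
from h import *
st()
p,d=snap('top');p2,d=snap('side')
cv2.imwrite('pics/s6.png',cv2.resize(p2[170:310,200:400],None,fx=3.5,fy=3.5,interpolation=cv2.INTER_CUBIC)[:,:,::-1])
for a in [(0,15,110),(-40,15,72)]:
    p,R=pour(*a);print(p.round(1),delta(p,R))
E
```

```text
tcp_pos: [576.5, -0.1, 151.4]
force: [0.0, -0.6, -4.0]
tcp_pos: [632.1, 175.8, 135.3]
force: [-0.1, 0.2, -4.2]
t 11.6 tcp [632.1 175.8 135.3] yaw,pitch,roll [-3.81 18.    0.05] F [-0.1  0.2 -4.2] w 15.6 q [-0.39  0.71  0.13  1.44 -0.2   1.3   1.31]
[626.5 174.  143. ] ([-0.0074, -0.006, -0.0005], [0.02, 0.06, -18.05])
[577.1 177.4 175.1] ([-0.0644, -0.0212, -0.0004], [0.0, 0.06, -58.05])
```

View pics/s6.png

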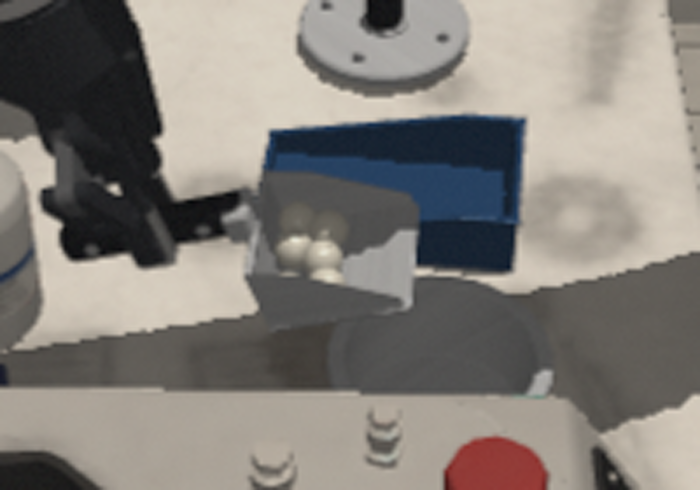

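```bash
python3 - <<'E'
from h import *
for c in('side','top'):
    p,d=snap(c)
    for o in imaging.silhouettes(c,'scoop')[:1]:
        P=pts(c,d,o['region']);print(c,o['p'],len(P),np.percentile(P,[.5,2,98,99.5],0).round(1).tolist())
s=ctrl.sense();S=Ro.from_euler('ZY',[-3.8,18],degrees=True).as_matrix()
for y in(-37,0,37):print(np.array(s['tcp_pos'])+S@[-121,y,-25])
for a in [(8,15,92),(0,15,80),(-10,15,76),(-20,15,74),(-40,15,72)]:
    p,R=pour(*a);print(a,p.round(1),delta(p,R))
E
```

```text
side 0.93 1865 [[503.7, 141.0, 123.0], [506.9, 142.1, 127.1], [671.5, 219.2, 169.4], [678.2, 220.3, 170.7]]
[507.01469032 143.18197618 149.3339401 ]
[509.46682463 180.1006305  149.3339401 ]
[511.91895895 217.01928483 149.3339401 ]
(8, 15, 92) [629.9 173.8 107.8] ([0.0065, 0.0272, 0.0017], [0.03, -0.11, -9.99])
(0, 15, 80) [626.5 174.  113. ] ([0.0016, 0.0234, 0.0017], [0.04, -0.1, -17.99])
(-10, 15, 76) [618.9 174.6 129.5] ([-0.0107, 0.01, 0.0017], [0.05, -0.1, -27.99])
(-20, 15, 74) [607.9 175.3 146.4] ([-0.0264, -0.0027, 0.0016], [0.06, -0.1, -37.99])
(-40, 15, 72) [577.1 177.4 175.1] ([-0.0646, -0.0204, 0.0016], [0.07, -0.09, -57.99])
```

```bash
python3 -m handwheel '[[0,[0.002,0.01,0.001],[0,0,-3]],[0,[0.004,0.02,0.0017],[0,0,-6]],[0,[0.0065,0.0272,0.0017],[0,0,-10]],[0,[0.0045,0.026,0.0017],[0,0,-14]],[0,[0.0016,0.0234,0.0017],[0,0,-18]],[0,[-0.004,0.018,0.0017],[0,0,-22]],[0,[-0.0075,0.014,0.0017],[0,0,-25]],[0,[-0.0107,0.01,0.0017],[0,0,-28]],[0,[-0.0107,0.01,0.0017],[0,0,-28]],[0,[-0.0107,0.01,0.0017],[0,0,-28]]]'|grep -E 'tcp|force'
python3 - <<'E'
from h import *
st()
for a in [(-20,15,74),(-30,15,73),(-42,15,72)]:
    p,R=pour(*a);print(a,p.round(1),delta(p,R))
E
```

```text
tcp_pos: [619.1, 175.6, 129.7]
force: [0.4, -0.2, -1.3]
t 13.15 tcp [619.1 175.6 129.7] yaw,pitch,roll [-4.   -9.97  0.  ] F [ 0.4 -0.2 -1.3] w 15.8 q [-0.58  0.47  0.22  1.87 -0.03  0.66  1.13]
(-20, 15, 74) [607.9 175.3 146.4] ([-0.008, -0.0184, -0.0011], [0.01, -0.05, -10.03])
(-30, 15, 73) [593.8 176.3 162.1] ([-0.0192, -0.0363, -0.0011], [0.02, -0.05, -20.03])
(-42, 15, 72) [573.4 177.7 177.5] ([-0.0367, -0.055, -0.0011], [0.02, -0.05, -32.03])
```

Wrist force is down to 1.3 N, so the balls have poured. I tilt further to empty the scoop, then look.

```bash
python3 -m handwheel '[[0,[-0.004,-0.009,-0.001],[0,0,-5]],[0,[-0.008,-0.0184,-0.001],[0,0,-10]],[0,[-0.0135,-0.027,-0.001],[0,0,-15]],[0,[-0.0192,-0.0363,-0.001],[0,0,-20]],[0,[-0.027,-0.045,-0.001],[0,0,-26]],[0,[-0.0367,-0.055,-0.001],[0,0,-32]],[0,[-0.0367,-0.055,-0.001],[0,0,-32]],[0,[-0.0367,-0.055,-0.001],[0,0,-32]],[0,[-0.0367,-0.055,-0.001],[0,0,-32]]]'|grep -E 'tcp|force'
python3 - <<'E'
from h import *
st()
p2,d=snap('side');a=p2[170:310,200:400]
cv2.imwrite('pics/s7.png',cv2.resize(a,None,fx=3.5,fy=3.5,interpolation=cv2.INTER_CUBIC)[:,:,::-1])
for o in imaging.silhouettes('side','ball1'):
    P=pts('side',d,o['region']);print(round(o['p'],2),len(P),np.median(P,0).round())
s=ctrl.sense()
p,R=pour(0,25,120);print(p.round(1),delta(p,R))
E
```

```text
tcp_pos: [574.6, 177.8, 177.8]
force: [-0.1, -0.3, -2.4]
t 14.28 tcp [574.6 177.8 177.8] yaw,pitch,roll [ -4.   -42.06  -0.08] F [-0.1 -0.3 -2.4] w 16.0 q [-1.34  0.34  0.82  2.33  1.66  0.2  -0.72]
0.39 48 [454. 171.  27.]
[636.5 173.3 153. ] ([0.0311, 0.06, -0.0003], [0.12, 0.06, 41.91])
```

View pics/s7.png

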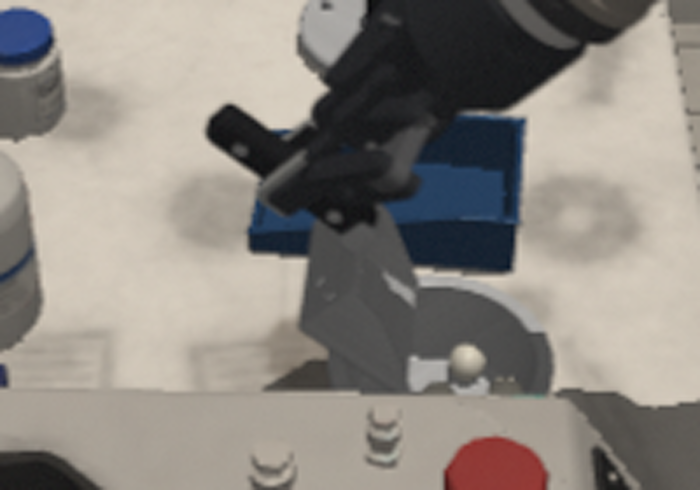

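One ball shows in the jar and the tray looks empty. I reverse the tilt and lift away, then check the jar from the top camera.

```bash
python3 -m handwheel '[[0,[0.004,0.005,0],[0,0,5]],[0,[0.008,0.014,0],[0,0,11]],[0,[0.014,0.022,0],[0,0,17]],[0,[0.018,0.034,0],[0,0,24]],[0,[0.023,0.045,0],[0,0,32]],[0,[0.028,0.053,0],[0,0,37]],[0,[0.031,0.06,0],[0,0,42]],[0,[0.031,0.06,0],[0,0,42]],[0,[0.031,0.06,0],[0,0,42]],[0,[0.031,0.06,0],[0,0,42]]]'|grep -E 'tcp|force'
python3 - <<'E'
from h import *
st()
print(delta((601,-1.7,150),Rt(0,-3.95)))
E
```

```text
tcp_pos: [636.1, 173.9, 153.0]
force: [-0.9, 0.1, -1.9]
t 15.62 tcp [636.1 173.9 153. ] yaw,pitch,roll [-3.95  0.15  0.03] F [-0.9  0.1 -1.9] w 15.6 q [-0.33  0.53 -0.04  1.66  0.02  0.95  1.12]
([-0.0229, 0.0029, -0.1776], [-0.03, 0.0, -0.15])
```

```bash
python3 -m handwheel '[[0,[-0.006,0.003,-0.045],[0,0,0]],[0,[-0.012,0.003,-0.09],[0,0,0]],[0,[-0.018,0.003,-0.135],[0,0,0]],[0,[-0.023,0.003,-0.178],[0,0,0]],[0,[-0.023,0.003,-0.178],[0,0,0]],[0,[-0.023,0.003,-0.178],[0,0,0]],[0,[-0.023,0.003,-0.178],[0,0,0]]]'|grep -E 'tcp|force'
python3 - <<'E'
from h import *
st()
for c in('top','side'):
    p,d=snap(c,c+'8')
    for o in imaging.silhouettes(c,'ball1'):
        P=pts(c,d,o['region']);print(c,round(o['p'],2),len(P),np.median(P,0).round(),np.round(o['position']))
    for o in imaging.silhouettes(c,'scoop')[:1]:
        P=pts(c,d,o['region']);print(c,o['p'],len(P),np.percentile(P,[.5,2,98,99.5],0).round(1).tolist())
    P=pts(c,d,np.ones_like(d,bool));B=P[(abs(P[:,0]-490)<75)&(abs(P[:,1]-183)<75)&(P[:,2]>60)&(P[:,2]<75)]
    print('rim',cv2.minEnclosingCircle(B[:,:2].astype(np.float32)))
a=cv2.imread('pics/top8.png')[190:300,150:300];b=cv2.imread('pics/side8.png')[150:260,250:400]
cv2.imwrite('pics/s8.png',np.vstack([cv2.resize(x,None,fx=2.7,fy=2.7,interpolation=cv2.INTER_CUBIC) for x in(a,b)]))
print(delta((601,-1.7,37),Rt(0,-3.95)))
E
```

```text
tcp_pos: [601.2, -0.5, 150.6]
force: [-0.7, -0.3, -2.2]
t 16.5 tcp [ 6.012e+02 -5.000e-01  1.506e+02] yaw,pitch,roll [-3.84  0.08 -0.01] F [-0.7 -0.3 -2.2] w 16.0 q [-0.09  0.44 -0.02  1.81  0.01  0.89  1.39]
top 0.62 69 [463. 209.  27.] [259. 180.]
top 0.61 52 [453. 191.  29.] [263. 189.]
top 0.55 59 [455. 171.  27.] [259. 201.]
top 0.52 56 [490. 175.  28.] [245. 199.]
top 0.88 321 [[475.3, 24.9, 2.0], [479.5, 25.0, 115.4], [552.2, 43.4, 581.7], [553.0, 44.7, 582.8]]
rim ((491.9476318359375, 183.78115844726562), 59.2569694519043)
side 0.43 24 [454. 173.  28.] [282. 344.]
side 0.42 91 [473. 153.  24.] [276. 333.]
side 0.57 1605 [[478.7, -35.6, 115.1], [480.8, -33.8, 116.8], [639.5, 43.8, 174.3], [645.1, 45.1, 175.0]]
rim ((489.413818359375, 182.69329833984375), 59.09157180786133)
([-0.0001, 0.1134, 0.0007], [0.08, -0.03, -0.1])
```

View pics/s8.png

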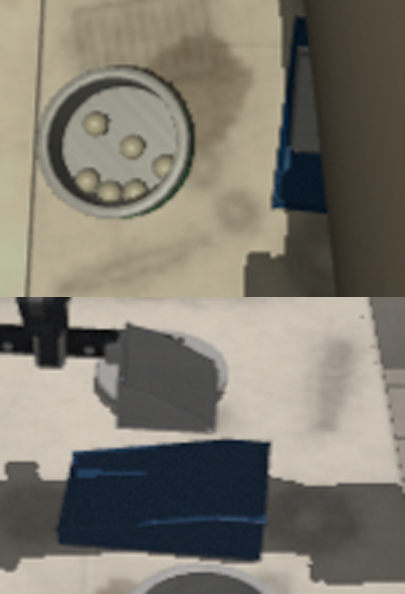

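All six balls are in the jar (counted in the top crop: four by the lower rim, two more up). Next I lower the scoop into the tray.

```bash
python3 -m handwheel '[[0,[0,0.025,-0.0005],[0,0,0]],[0,[0,0.05,-0.001],[0,0,0]],[0,[0,0.065,-0.001],[0,0,0]],[0,[0,0.075,-0.001],[0,0,0]],[0,[0,0.083,-0.001],[0,0,0]],[0,[0,0.09,-0.001],[0,0,0]],[0,[0,0.096,-0.001],[0,0,0]],[0,[0,0.102,-0.001],[0,0,0]],[0,[0,0.106,-0.001],[0,0,0]],[0,[0,0.106,-0.001],[0,0,0]]]'|grep -E 'tcp|force'
python3 -m handwheel '[[0,[0,0.003,0],[0,0,0]],[0,[0,0.006,0],[0,0,0]],[0,[0,0.007,0],[0,0,0]],[0,[0,0.007,0],[0,0,0]]]'|grep -E 'tcp|force'
python3 - <<'E'
from h import *
st()
p,d=snap('side')
for o in imaging.silhouettes('side','scoop')[:1]:
    P=pts('side',d,o['region']);print(o['p'],len(P),np.percentile(P,[.5,2,98,99.5],0).round(1).tolist())
E
```

```text
tcp_pos: [600.8, -3.8, 44.1]
force: [0.4, 1.1, -3.2]
tcp_pos: [600.9, -3.8, 37.4]
force: [-0.6, 1.3, -1.3]
t 18.55 tcp [600.9  -3.8  37.4] yaw,pitch,roll [-4.03  0.1  -0.08] F [-0.6  1.3 -1.3] w 15.3 q [-0.08  0.6  -0.02  1.87  0.02  0.67  1.39]
0.59 1170 [[476.1, -37.5, 0.8], [480.2, -36.3, 2.9], [642.0, 39.4, 61.6], [645.7, 40.9, 63.1]]
```

```bash
python3 -m handwheel '[[0,[0,0.001,0.001],[0,0,0]],[0.4,[0,0.001,0.001],[0,0,0]],[0.6,[0,0.001,0.001],[0,0,0]],[0.6,[0,0.001,0.001],[0,0,0]],[0.6,[0,0.001,0.001],[0,0,0]],[0.6,[0,-0.02,0.001],[0,0,0]],[0.6,[0,-0.06,0.001],[0,0,0]],[0.8,[0,-0.11,0.001],[0,0,0]],[0.8,[0,-0.11,0.001],[0,0,0]],[0.8,[0,-0.11,0.001],[0,0,0]]]'
python3 - <<'E'
from h import *
st()
for c in('side','top'):
    p,d=snap(c,c+'9')
    for n in('scoop','lid_knob'):
        for o in imaging.silhouettes(c,n)[:1]:
            P=pts(c,d,o['region']);print(c,n,o['p'],len(P),np.percentile(P,[.5,2,98,99.5],0).round(1).tolist())
            if n!='scoop': B=P[P[:,2]>40];print(cv2.minEnclosingCircle(B[:,:2].astype(np.float32)) if len(B)>3 else 0)
print(delta((520.5,-158.5,120),Rt(0,-3.95)))
E
```

```text
time: 19.9
tcp_pos: [600.8, -2.8, 147.1]
ee_rot: [[0.998, -0.002, 0.07], [-0.07, -0.001, 0.998], [-0.002, -1.0, -0.002]]
force: [0.4, 0.0, 0.4]
width: 68.1
t 19.9 tcp [600.8  -2.8 147.1] yaw,pitch,roll [-4.02  0.12 -0.09] F [0.4 0.  0.4] w 68.1 q [-0.09  0.45 -0.02  1.81  0.01  0.88  1.39]
side scoop 0.67 1338 [[478.4, -40.4, 0.6], [481.1, -36.5, 2.7], [640.1, 39.5, 61.4], [644.7, 40.7, 62.3]]
side lid_knob 0.78 1267 [[463.1, -213.2, -1.8], [466.2, -207.4, 6.4], [569.9, -103.3, 45.3], [574.1, -101.1, 46.7]]
((518.2805786132812, -158.07861328125), 13.937559127807617)
top scoop 0.69 272 [[458.7, 19.8, 1.0], [481.0, 19.9, 2.4], [551.8, 40.2, 45.3], [552.2, 42.2, 589.9]]
top lid_knob 0.69 168 [[503.7, -215.2, 12.8], [505.3, -214.9, 13.0], [564.6, -189.8, 20.1], [566.0, -189.1, 20.9]]
0
([-0.0689, 0.0269, -0.1609], [0.1, -0.07, -0.2])
```

Scoop is back flat in the tray. Next the lid: go over it, lower, and grip the knob.

```bash
python3 -m handwheel '[[0.8,[-0.025,0,-0.055],[0,0,0]],[0.8,[-0.05,0.01,-0.11],[0,0,0]],[0.8,[-0.07,0.02,-0.161],[0,0,0]],[0.8,[-0.07,0.027,-0.161],[0,0,0]],[0.8,[-0.07,0.027,-0.161],[0,0,0]],[0.8,[-0.07,0.027,-0.161],[0,0,0]]]' 60|grep -E 'tcp|force'
python3 -c "
from h import *
st();print(delta((519.6,-158.4,20),Rt(0,-3.95)))"
```

```text
tcp_pos: [521.0, -156.9, 120.9]
force: [-0.2, -0.1, 0.1]
t 20.95 tcp [ 521.  -156.9  120.9] yaw,pitch,roll [-3.88  0.07 -0.05] F [-0.2 -0.1  0.1] w 68.1 q [ 0.17  0.4   0.01  1.97 -0.01  0.77  1.69]
([-0.0012, 0.1009, -0.0015], [0.05, 0.07, -0.07])
```

```bash
python3 -m handwheel '[[0.8,[-0.001,0.05,-0.001],[0,0,0]],[0.8,[-0.001,0.08,-0.001],[0,0,0]],[0.8,[-0.001,0.1,-0.001],[0,0,0]],[0.8,[-0.001,0.1,-0.001],[0,0,0]],[0.3,[-0.001,0.1,-0.001],[0,0,0]],[0,[-0.001,0.1,-0.001],[0,0,0]],[0,[-0.001,0.1,-0.001],[0,0,0]],[0,[-0.001,0.1,-0.001],[0,0,0]],[0,[-0.001,0.1,-0.001],[0,0,0]]]' 60|grep -E 'tcp|force|wid'
python3 -m handwheel '[[0,[0,-0.01,0],[0,0,0]],[0,[0,-0.04,0],[0,0,0]],[0,[0,-0.08,0],[0,0,0]],[0,[0,-0.11,0],[0,0,0]],[0,[0,-0.11,0],[0,0,0]],[0,[0,-0.11,0],[0,0,0]]]'|grep -E 'tcp|force|wid'
python3 -c "
from h import *
st();print(delta((490.7,183.3,130),Rt(0,-3.95)))"
```

```text
tcp_pos: [519.7, -159.7, 22.1]
force: [-0.9, 0.4, 4.9]
width: 24.0
tcp_pos: [518.1, -159.2, 130.0]
force: [-0.2, 0.3, -4.4]
width: 23.7
t 22.82 tcp [ 518.1 -159.2  130. ] yaw,pitch,roll [-4.02  0.18 -0.08] F [-0.2  0.3 -4.4] w 23.7 q [ 0.17  0.38  0.02  1.97 -0.01  0.79  1.69]
([-0.0513, -0.0003, 0.3398], [0.08, -0.07, -0.18])
```

```bash
python3 -m handwheel '[[0,[-0.003,0,0.02],[0,0,0]],[0,[-0.01,0,0.06],[0,0,0]],[0,[-0.017,0,0.11],[0,0,0]],[0,[-0.025,0,0.16],[0,0,0]],[0,[-0.032,0,0.21],[0,0,0]],[0,[-0.039,0,0.26],[0,0,0]],[0,[-0.045,0,0.3],[0,0,0]],[0,[-0.05,0,0.33],[0,0,0]],[0,[-0.051,0,0.34],[0,0,0]],[0,[-0.051,0,0.34],[0,0,0]]]'|grep -E 'tcp|force|wid'
python3 -m handwheel '[[0,[0,0,0],[0,0,0]],[0,[0,0.02,0],[0,0,0]],[0,[0,0.02,0],[0,0,0]],[0,[0,0.02,0],[0,0,0]]]'|grep -E 'tcp'
python3 - <<'E'
from h import *
st()
for c in('side','top'):
    p,d=snap(c,c+'10');m=np.zeros(d.shape,bool)
    P=pts(c,d,~m);B=P[(abs(P[:,0]-490)<75)&(abs(P[:,1]-183)<75)]
    L=B[(B[:,2]>98)&(B[:,2]<112)]
    if len(L): print(c,'plate',len(L),cv2.minEnclosingCircle(L[:,:2].astype(np.float32)),np.percentile(L[:,2],[1,50,99]),L[:,:2].min(0),L[:,:2].max(0))
a=cv2.imread('pics/top10.png')[170:310,130:330];b=cv2.imread('pics/side10.png')[180:320,230:430]
cv2.imwrite('pics/s10.png',np.vstack([cv2.resize(x,None,fx=2.1,fy=2.1,interpolation=cv2.INTER_CUBIC) for x in(a,b)]))
print(delta((490.7,183.3,110),Rt(0,-3.95)))
E
```

```text
tcp_pos: [491.4, 182.9, 129.3]
force: [-0.4, 0.1, -2.8]
width: 23.7
tcp_pos: [492.3, 182.5, 110.7]
t 24.57 tcp [492.3 182.5 110.7] yaw,pitch,roll [-4.1   0.08 -0.1 ] F [-0.6  0.7 -3. ] w 24.3 q [-0.4   0.39 -0.1   2.01  0.05  0.74  0.97]
side plate 2107 ((493.2442321777344, 184.08412170410156), 59.6234245300293) [ 99.20069721 103.90184563 107.41065181] [433.75794749 129.98824433] [549.23245576 242.94341927]
top plate 736 ((495.8385925292969, 174.8255615234375), 56.83588409423828) [100.03292751 104.95705604 109.16194866] [440.79217742 125.42094266] [551.36806652 190.07427048]
([-0.0018, 0.0011, 0.0001], [0.06, -0.12, -0.04])
```

View pics/s10.png

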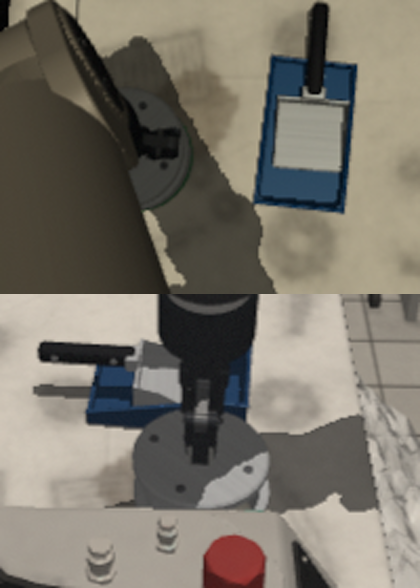

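The lid is level over the jar and the scoop lies flat in the tray. A small xy correction, then lower.

```bash
python3 -m handwheel '[[0,[-0.0023,0.004,-0.0008],[0,0,0]],[0,[-0.0023,0.01,-0.0008],[0,0,0]],[0,[-0.0023,0.017,-0.0008],[0,0,0]],[0,[-0.0023,0.017,-0.0008],[0,0,0]]]'|grep -E 'tcp|force|wid'
python3 - <<'E'
from h import *
st()
p,d=snap('side');P=pts('side',d,d>0);B=P[(abs(P[:,0]-490)<75)&(abs(P[:,1]-183)<75)]
L=B[(B[:,2]>81)&(B[:,2]<95)];print(cv2.minEnclosingCircle(L[:,:2].astype(np.float32)),L.min(0),L.max(0))
E
python3 -m handwheel '[[0,[0,0.003,0],[0,0,0]],[0,[0,0.005,0],[0,0,0]],[0,[0,0.007,0],[0,0,0]],[0,[0,0.008,0],[0,0,0]]]'|grep -E 'tcp|force|wid'
python3 -c "
from h import *
st()"
```

```text
tcp_pos: [489.0, 182.4, 92.5]
force: [0.5, 0.2, -4.1]
width: 24.1
t 25.18 tcp [489.  182.4  92.5] yaw,pitch,roll [-4.02  0.18 -0.14] F [ 0.5  0.2 -4.1] w 24.1 q [-0.4   0.42 -0.09  2.03  0.06  0.7   0.97]
((488.4930114746094, 182.6317901611328), 58.840721130371094) [430.45500422 131.36314189  81.43559996] [545.5779713  229.82883682  94.97111987]
tcp_pos: [489.5, 182.6, 85.3]
force: [0.4, -1.1, -2.6]
width: 24.0
t 25.73 tcp [489.5 182.6  85.3] yaw,pitch,roll [-4.03  0.1  -0.09] F [ 0.4 -1.1 -2.6] w 24.0 q [-0.4   0.43 -0.09  2.03  0.06  0.68  0.97]
```

```bash
python3 -m handwheel '[[0,[0.0005,0.002,0],[0,0,0]],[0,[0.0005,0.004,0],[0,0,0]],[0,[0.0005,0.0045,0],[0,0,0]],[0,[0.0005,0.0045,0],[0,0,0]]]'|grep -E 'tcp|force|wid'
python3 -c "
from h import *
st()"
```

```text
tcp_pos: [490.1, 182.6, 81.1]
force: [-1.9, -0.5, 1.5]
width: 24.2
t 26.23 tcp [490.1 182.6  81.1] yaw,pitch,roll [-4.02  0.08 -0.08] F [-1.9 -0.5  1.5] w 24.2 q [-0.4   0.43 -0.09  2.04  0.06  0.68  0.97]
```

Contact at the expected height (lid about 59 mm up, weight off the wrist). I release, rise and check.

```bash
python3 -m handwheel '[[0,[0,0.001,0],[0,0,0]],[0.4,[0,0.001,0],[0,0,0]],[0.6,[0,0.001,0],[0,0,0]],[0.6,[0,0.001,0],[0,0,0]],[0.6,[0,-0.01,0],[0,0,0]],[0.6,[0,-0.05,0],[0,0,0]],[0.6,[0,-0.11,0],[0,0,0]],[0.6,[0,-0.17,-0.05],[0,0,0]],[0.6,[0,-0.17,-0.11],[0,0,0]],[0.6,[0,-0.17,-0.17],[0,0,0]]]'|grep -E 'tcp|force|wid'
python3 -m handwheel '[[0.6,[0,0,-0.06],[0,0,0]],[0.6,[0.03,0,-0.12],[0,0,0]],[0.6,[0.06,0,-0.18],[0,0,0]],[0.6,[0.06,0,-0.2],[0,0,0]],[0.6,[0.06,0,-0.2],[0,0,0]],[0.6,[0.06,0,-0.2],[0,0,0]]]'|grep -E 'tcp|force|wid'
python3 - <<'E'
from h import *
st()
for c in('side','top'):
    p,d=snap(c,c+'11')
    P=pts(c,d,d>0);B=P[(abs(P[:,0]-490)<75)&(abs(P[:,1]-183)<75)]
    L=B[(B[:,2]>70)&(B[:,2]<82)]
    A=np.c_[L[:,:2],np.ones(len(L))];k=np.linalg.lstsq(A,L[:,2],rcond=None)[0]
    print(c,'plate',len(L),cv2.minEnclosingCircle(L[:,:2].astype(np.float32)),np.median(L[:,2]),'slope',k[:2])
    R=B[(B[:,2]>30)&(B[:,2]<60)];print('jar side bbox',R.min(0),R.max(0))
    for n in('jar_blue','bottle_red','slide_box'):
        for o in imaging.silhouettes(c,n)[:1]: print(n,np.median(pts(c,d,o['region']),0).round())
a=cv2.imread('pics/top11.png')[90:310,140:420]
cv2.imwrite('pics/s11.png',cv2.resize(a,None,fx=2.5,fy=2.5,interpolation=cv2.INTER_CUBIC))
E
```

```text
tcp_pos: [479.4, 17.8, 253.3]
force: [2.5, -0.1, -0.5]
width: 51.3
tcp_pos: [524.6, -183.4, 251.5]
force: [-1.0, -0.4, -0.9]
width: 51.1
t 28.23 tcp [ 524.6 -183.4  251.5] yaw,pitch,roll [-3.96  0.09 -0.04] F [-1.  -0.4 -0.9] w 51.1 q [ 0.1   0.26  0.15  1.83 -0.04  1.06  1.77]
side plate 1766 ((489.4867858886719, 182.8779296875), 58.22980499267578) 74.49072460023262 slope [-0.00091162  0.0037342 ]
jar side bbox [545.16925767 193.61831837  56.20741547] [547.23499284 203.96916349  59.98175437]
jar_blue [748. -62.  50.]
bottle_red [745. 122.  87.]
slide_box [754. 176.  33.]
top plate 2305 ((491.5346984863281, 183.17527770996094), 58.07131576538086) 75.3466006461781 slope [ 0.00112703 -0.00089469]
jar side bbox [435.64184257 125.76501845  30.22369539] [520.23258948 166.04589838  59.36413582]
jar_blue [745. -77.  69.]
bottle_red [738.  93. 108.]
slide_box [738.  93. 107.]
```

View pics/s11.png

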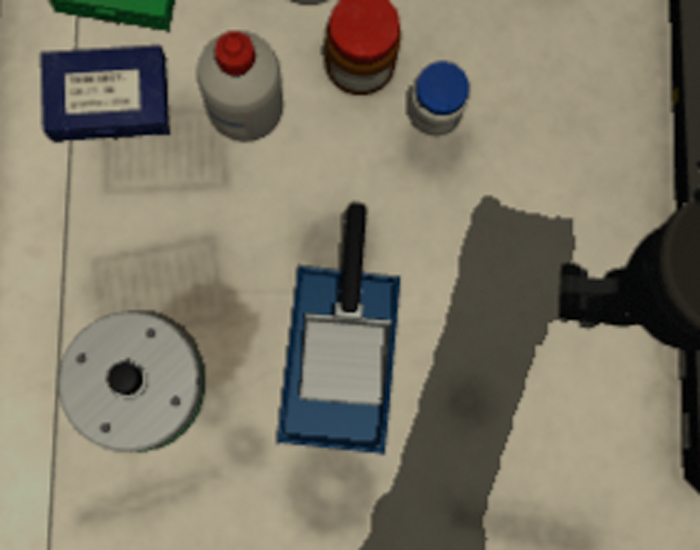

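Lid top is at 75 mm as expected, level, and within 1 mm of the jar's axis in both cameras. The scoop is flat in the tray and the bystanders haven't moved.

```bash
python3 -c "
from h import *
print(ctrl.finish_job())"
```

```text
the job is handed in; nothing more can be done
None
```

I handed the job in at about 28 s on the robot's clock; it reports no verdict. I gripped the scoop by its handle, scooped all six balls against the tray's end wall, tipped them into the jar, laid the scoop back in the tray and set the lid in the mouth.

Last checks:
- **Balls:** I counted all six in the jar before closing it, and the tray was empty.
- **Lid:** its plate top measured 74.5 to 75.3 mm (75 expected), tilt under 0.004 rad, and within about 1 mm of the jar's axis in both cameras.
- **Scoop:** it lies flat in the tray, clear of the jar and lid.
- **Bystanders:** unmoved, by the medians and the last picture. One reading disagreed: the top-camera network reported the bottle when asked for the blue box. The side camera and the picture both show the box in place.

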